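# Find the stock-box lid that rocks and snap it on

## Task

Four identical stock boxes are ready for the shelf, but one lid is not snapped on: it looks like the rest, yet rocks when you press it near the edge of a long side. Press the lids with your fingertips to find it, press it down until both its short ends are snapped fully home, and finish while still holding that same lid down with your fingertips so that I can tape it. Lift nothing, keep every lid on its box, and leave the other things on the table where they are.

Things in the scene. Friction and masses are not known exactly. Their poses are not given: they have to be found in the camera images.
- lid_a: flat white snap-fit lid on one of four identical heavy, fixed grey boxes (92 x 128 mm): 100 mm along its own x, 136 mm along its own y (long side), 13 mm skirt over the box with 1.4 mm play, a 36 mm wide snap tab at the middle of each short end. Origin: centre of the flat top face, z up, 69 to 73 mm above the table, snapped on or not (boxes differ a little, so height tells nothing)
- lid_b: identical to lid_a in size and frame, on another of the four boxes. Any lid that is snapped on lies on the rim all round and stays level wherever it is pressed. Just one of the four lids, any of them, is not snapped on
- lid_c: identical to lid_a in size and frame, on another of the four boxes. Whichever lid is not snapped on rests level, 4 mm above its rim, on a 12 mm wide bead at each short end (x = 0, y = +-57 mm). Pressed by under 1 N near the middle of a long side (x = +-30 to 45 mm, y = 0) it rocks about its long axis by some 0.1 rad till that side meets the rim; let go, it falls back level
- lid_d: identical to lid_a in size and frame, on another of the four boxes. Whichever lid is not snapped on: each short end snaps down 4 mm and stays there when pressed with some 9 to 11 N over its bead (x = 0, y = +-45 to 57 mm), one end after the other; pressing on the middle of a long side does not snap it
- label_roll: roll of blank labels lying flat between the boxes, 50 mm across, 40 mm high, origin at the centre of its underside; leave alone
- marker: felt marker lying between the boxes, 128 mm long, 17 mm thick, along its own x, origin under its middle; leave alone
- tape_roll: brown packing-tape roll lying flat left of the boxes, 100 mm across, 48 mm high, origin at the centre of its underside; leave alone
- cutter: closed grey carton knife lying right of the boxes, 135 mm long along its own x, 18 mm high, origin under its middle; leave alone
- scanner: black hand-held scanner lying right of the boxes, 190 mm long along its own x, 56 mm high, origin under its middle; leave alone
- stapler: black stapler left of the boxes, 150 mm long along its own x, 47 mm high, origin under its middle; leave alone

How it is judged:
By the outcome, as a careful person would: the job done as asked, in the order asked, and still so for the second after the job is handed in, while the arm keeps its last pose, push and grip.
It also fails if it takes over 48 s, if anything falls off the work surface, if the arm or the gripper's body presses on something with over 40 N, if the wrist force passes 120 N, or if a joint passes its speed limit or range.

## Robot

A 7-joint arm with a two-finger parallel gripper is mounted at the origin on the work surface. World frame = base frame: x ahead of the robot, y to its left, z up, the work surface at z = 0. Lengths are in m, angles in rad, forces in N, time in s.
With the tool pointing down it reaches from about 0.425 to 0.925 m from the base axis. Payload 6.8 kg.
Tool frame: the origin (TCP) lies between the finger pads; the fingertips stand 22 mm ahead of it and the grasp point (between the pads) lies 3 mm ahead of it; z points along the fingers, y is the direction in which the jaws open and shut (so a half turn about z gives the same grasp; the last joint's range is limited). The gripper opens to 85 mm and grips with 20 to 120 N. Pads are 22 mm wide; open, the fingers measure 114 mm over their backs; the gripper's body (76 mm by 85 mm) begins 54 mm behind the grasp point. The pads swing forward as they close: fully open they stand 13 mm farther back than shut.
Start: joints at [1.212, 0.477, 0.022, 1.555, -0.011, 1.109, -0.083], TCP at [0.168, -0.654, 0.253] pointing down, gripper open.
Joint ranges: [-2.96, 2.96], [-0.34, 2.1], [-1.41, 1.46], [0.24, 2.44], [-1.37, 4.51], [0.17, 1.92], [-2.96, 2.96]. Speed limits (rad/s): [2.39, 2.39, 3.14, 3.14, 3.14, 3.14, 3.14].

## Interface

Orientations are given as a unit quaternion [w, x, y, z].
In Python, from station import bot gives the robot as it stands. The module is installed in compiled form; this text tells all that it offers.
- The arm moves only by the tool drive_tool, never from a script. Its argument "series" is one flat list of numbers, 7 for each row, row after row: the opening, from -1 (shut) to 1 (fully open), then the shift along the tool's x, y, z in mm, then the turn, a rotation vector about the tool's x, y, z in rad. In form: [jaw, x, y, z, wx, wy, wz, jaw, x, y, z, wx, wy, wz, ...]. A call has 1 to 12 rows; each row shifts and turns the commanded pose from where the row before left it, along the tool's axes as they then stand; what a row does not reach is not made up. A row lasts 1/8 s, in which the tool goes at most 62.5 mm and 10.7 degrees, less where a joint would pass 70% of its speed; a pose out of reach is approached as far as the arm can. A call with a gripper value outside its range is refused whole. The fingers move at their own pace and stop on an object; "force" is the grip in N (left out, the last holds). Time passes only in rows, so rows that do not move let the fingers close. It gives the time, the measured TCP pose, the force and the opening at its end, in the units of the state.
- bot.get_obs(): the state, without advancing time (a new reading comes with each control period).
- bot.read_camera(name): name is "side" or "top" or "wrist"; returns a dict with "pixels" (400x640x3 uint8, blue, green, red), "camera_matrix" (3x3 intrinsics, pixels), "rvec" (rotation vector, rad) and "tvec" (3), from world to camera coordinates, as OpenCV has them. Camera axes: x right, y down, z forward; pixel columns grow to the right and rows downward; lengths in m; the calibration is good to about 2 mm. The wrist camera is an equidistant fisheye: a pixel r from the principal point sees the ray r / f radians off the axis. A picture is of the moment at which its call begins. There is no depth.
- bot.hand_in(): hands the job in, once; it reports no verdict.
The state is a dict: "t": time; "q": joint angles; "joint_vel": joint speeds; "joint_torque": joint torques, N m; "eef_pos": TCP position; "tool_rot": TCP orientation; "contact_force": force on the tool from outside, world axes, zero at the start; "torque": the same for the moment, N m; "gripper_width": opening from 0.0 (shut) to 1.0 (fully open).
Only numpy, scipy, OpenCV 4.12 (cv2) and the standard library are available. Lean on these libraries where they do the work, as an engineer would, in place of code of your own. Each camera call takes 0.05 s, during which the arm holds its last target. There are 200 camera calls.

## Working session

There is one attempt and no reset: what is moved stays moved. The work goes in short steps, Python scripts to look and compute and a tool call to move; the robot and the scene stay as the last step left them, time stands still between calls to the robot, and variables do not carry over. Pictures are saved under pics/ and viewed, about 8 in all and at most 12, crops included, and the job is handed in when it is done.

Besides the shell and the picture viewer there is one more tool, called after "Call:" by a JSON object that holds its "fn" and its "kwargs". drive_tool: Moves the arm, as the interface text tells. Its arguments: {"type":"object","properties":{"series":{"type":"array"},"force":{"type":"number"}},"required":["series"]}

```bash
mkdir -p pics
cat > h.py <<'E'
import numpy as np, cv2
from station import bot
def ray(c,uv):
    R=cv2.Rodrigues(np.array(c["rvec"],float))[0];t=np.array(c["tvec"],float).ravel()
    K=np.array(c["camera_matrix"]);d=np.linalg.inv(K)@[uv[0],uv[1],1.]
    return -R.T@t,R.T@d
def at(c,uv,z):
    o,d=ray(c,uv);return o+d*(z-o[2])/d[2]
def proj(c,p):
    return cv2.projectPoints(np.array(p,float).reshape(-1,1,3),np.array(c["rvec"],float),np.array(c["tvec"],float),np.array(c["camera_matrix"]),None)[0].reshape(-1,2)
E
python3 - <<'E'
from h import *
import pickle
o=bot.get_obs();print(o)
for n in ["top","side"]:
    c=bot.read_camera(n);pickle.dump(c,open(n+".pkl","wb"));cv2.imwrite(f"pics/{n}0.png",c["pixels"])
    print(n,c["camera_matrix"],ray(c,(320,200)))
E
```

```text
{'t': 0.0, 'q': array([ 1.21190231,  0.47780589,  0.02232078,  1.55644227, -0.01146806,
        1.10931127, -0.08308684]), 'joint_vel': array([-5.26113960e-05,  9.81555185e-04,  4.39719174e-04, -2.86254508e-05,
       -4.47677185e-04, -5.76902962e-05, -1.98529771e-03]), 'joint_torque': array([-5.97171856e-04, -5.96453226e+01,  1.60717964e+00, -2.81204903e+01,
        1.23752811e-02,  9.25981236e-03,  1.32971287e-06]), 'eef_pos': array([ 0.16737137, -0.65335106,  0.25232533]), 'tool_rot': array([-8.99020834e-04,  9.92143548e-01,  1.25101295e-01, -1.92360422e-04]), 'contact_force': array([ 0.42561635, -0.09341133, -1.37687259]), 'torque': array([-0.06612638,  0.07273844, -0.01545164]), 'gripper_width': 0.9997957298521687}
top [[416.82854547   0.         320.25455645]
 [  0.         416.82854547 196.29635223]
 [  0.           0.           1.        ]] (array([0.33476562, 0.00889628, 1.06451268]), array([ 0.1816792 , -0.02058903, -0.98318263]))
side [[485.13976951   0.         311.44232098]
 [  0.         485.13976951 199.92005163]
 [  0.           0.           1.        ]] (array([-0.02788328,  0.9637309 ,  1.01351579]), array([ 0.38147562, -0.66441149, -0.64291905]))
```

View pics/top0.png

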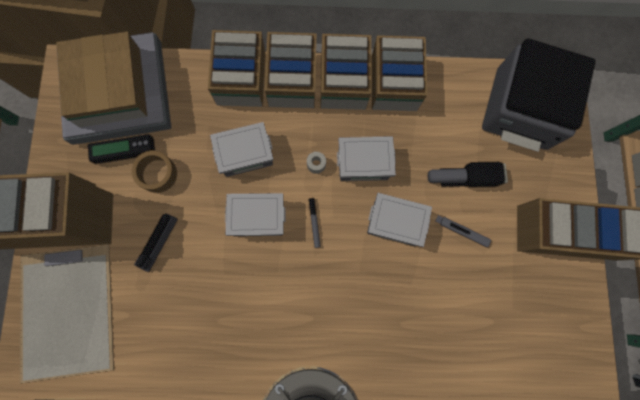

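View pics/side0.png

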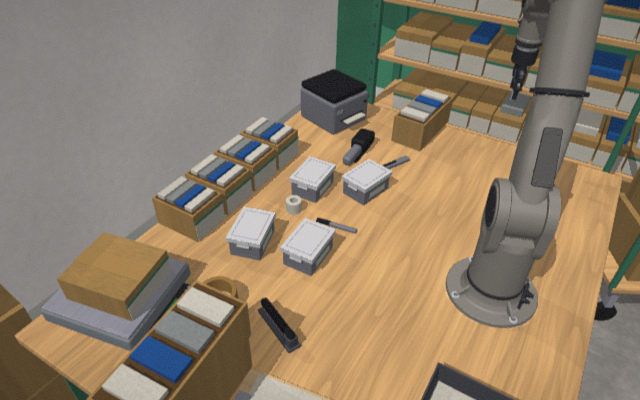

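The top view shows lids near (242,149), (255,215), (367,158) and (400,219), with the label roll at (316,161) and the marker at (315,222). The side view agrees. I'll enlarge the lid area.

Run:
```python
from h import *
import pickle
c=pickle.load(open("top.pkl","rb"));im=c["pixels"]
g=cv2.cvtColor(im,cv2.COLOR_BGR2GRAY);hsv=cv2.cvtColor(im,cv2.COLOR_BGR2HSV)
m=((g>120)&(hsv[...,1]<40)).astype(np.uint8)*255
m[:110]=0;m[255:]=0;m[:,:195]=0;m[:,450:]=0
m=cv2.morphologyEx(m,cv2.MORPH_CLOSE,np.ones((5,5),np.uint8))
crop=cv2.resize(im[115:255,200:445],None,fx=3.2,fy=3.2,interpolation=cv2.INTER_CUBIC)
cs=cv2.findContours(m,cv2.RETR_EXTERNAL,cv2.CHAIN_APPROX_NONE)[0]
for k in cs:
    if cv2.contourArea(k)<800: continue
    b=cv2.boxPoints(cv2.minAreaRect(k))
    P=np.array([at(c,p,.071) for p in b])[:,:2]
    e=np.diff(np.vstack([P,P[:1]]),axis=0);L=np.linalg.norm(e,axis=1);i=np.argmax(L)
    print(np.round(b,1).tolist(),"ctr",P.mean(0).round(4),"sides",L.round(4),"long dir ang",np.degrees(np.arctan2(e[i,1],e[i,0])).round(1), "R",np.linalg.norm(P.mean(0)).round(3))
    cv2.polylines(crop,[np.int32((b+.5-[200,115])*3.2)],True,(0,0,255),1)
cv2.imwrite("pics/crop1.png",crop)
```

```text
[[226.0, 194.0], [283.0, 194.0], [283.0, 234.0], [226.0, 234.0]] ctr [0.4811 0.1445] sides [0.1375 0.0971 0.135  0.0969] long dir ang -88.7 R 0.502
[[365.3999938964844, 230.89999389648438], [375.3999938964844, 192.0], [432.79998779296875, 206.8000030517578], [422.79998779296875, 245.6999969482422]] ctr [ 0.4769 -0.2037] sides [0.0991 0.1439 0.0988 0.1413] long dir ang -103.4 R 0.519
[[338.0, 137.0], [394.0, 137.0], [394.0, 175.0], [338.0, 175.0]] ctr [ 0.6324 -0.1242] sides [0.1407 0.0982 0.1382 0.0977] long dir ang -88.5 R 0.645
[[208.6999969482422, 134.8000030517578], [262.79998779296875, 121.30000305175781], [272.1000061035156, 158.1999969482422], [217.89999389648438, 171.8000030517578]] ctr [0.6488 0.1873] sides [0.138  0.0991 0.1356 0.0981] long dir ang -73.5 R 0.675
```

View pics/crop1.png

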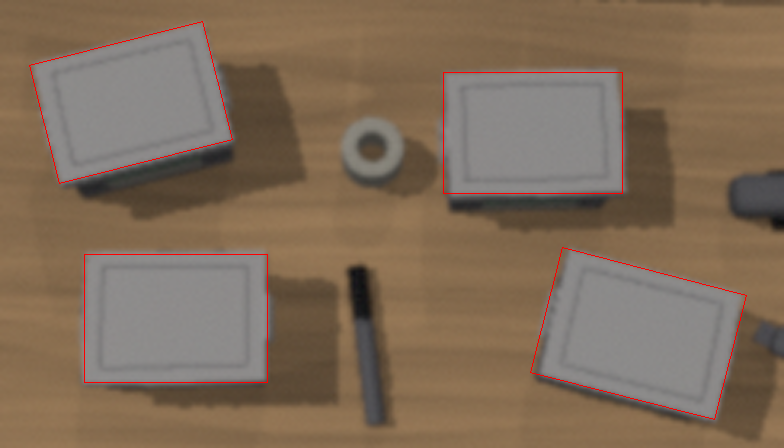

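The red rectangles fit all four lids, giving sides of about 0.098 × 0.138 m against the stated 100 × 136 mm. The label roll shows at crop (372,150) and the marker at (366,340). I'll shut the fingers, align the tool with the world axes and go above the lower-right lid first.

Call:
{"fn": "drive_tool", "kwargs": {"series": [-1,0,0,0,0,0,0.126,-1,0,0,0,0,0,0.126,-1,31,-45,10,0,0,0,-1,31,-45,10,0,0,0,-1,31,-45,10,0,0,0,-1,31,-45,10,0,0,0,-1,31,-45,10,0,0,0,-1,31,-45,10,0,0,0,-1,31,-45,10,0,0,0,-1,31,-45,10,0,0,0,-1,31,-45,10,0,0,0,-1,31,-45,10,0,0,0], "force": 40}}

```text
t: 1.6
eef_pos: [0.4787, -0.2028, 0.1529]
tool_rot: [0.0, 1.0, -0.001, -0.0]
contact_force: [1.3, -1.0, 0.5]
gripper_width: 0.0
```

Call:
{"fn": "drive_tool", "kwargs": {"series": [-1,0,0,25,0,0,0,-1,0,0,25,0,0,0,-1,0,0,0,0,0,0,-1,0,0,0,0,0,0]}}

```text
t: 2.1
eef_pos: [0.4783, -0.2046, 0.1039]
tool_rot: [0.0, 1.0, -0.001, 0.0]
contact_force: [0.3, -0.3, -0.5]
gripper_width: 0.007
```

Call:
{"fn": "drive_tool", "kwargs": {"series": [-1,0,0,2,0,0,0,-1,0,0,2,0,0,0,-1,0,0,2,0,0,0,-1,0,0,0,0,0,0]}}

```text
t: 2.6
eef_pos: [0.478, -0.2043, 0.0972]
tool_rot: [-0.0, 1.0, -0.001, -0.0]
contact_force: [-0.7, 1.2, -0.3]
gripper_width: 0.0
```

Call:
{"fn": "drive_tool", "kwargs": {"series": [-1,0,0,1,0,0,0,-1,0,0,0,0,0,0]}}

```text
t: 2.85
eef_pos: [0.478, -0.2043, 0.0962]
tool_rot: [-0.0, 1.0, -0.001, -0.0]
contact_force: [0.2, 0.1, 0.3]
gripper_width: 0.001
```

Call:
{"fn": "drive_tool", "kwargs": {"series": [-1,0,0,1,0,0,0,-1,0,0,0,0,0,0]}}

```text
t: 3.1
eef_pos: [0.478, -0.2043, 0.0952]
tool_rot: [-0.0, 1.0, -0.001, -0.0]
contact_force: [-0.3, 0.3, -0.5]
gripper_width: -0.002
```

Call:
{"fn": "drive_tool", "kwargs": {"series": [-1,0,0,1,0,0,0,-1,0,0,0,0,0,0]}}

```text
t: 3.35
eef_pos: [0.4781, -0.2043, 0.0943]
tool_rot: [0.0, 1.0, -0.001, 0.0]
contact_force: [0.2, -0.2, 0.2]
gripper_width: 0.002
```

Call:
{"fn": "drive_tool", "kwargs": {"series": [-1,0,0,1,0,0,0,-1,0,0,0,0,0,0]}}

```text
t: 3.6
eef_pos: [0.4781, -0.2043, 0.0942]
tool_rot: [0.0, 1.0, -0.001, 0.0]
contact_force: [-3.7, 1.6, 11.9]
gripper_width: 0.003
```

Call:
{"fn": "drive_tool", "kwargs": {"series": [-1,0,0,0.5,0,0,0,-1,0,0,0,0,0,0]}}

```text
t: 3.85
eef_pos: [0.4781, -0.2043, 0.0942]
tool_rot: [0.0, 1.0, -0.001, 0.0]
contact_force: [-5.7, 1.8, 16.4]
gripper_width: 0.002
```

Call:
{"fn": "drive_tool", "kwargs": {"series": [-1,0,0,0.5,0,0,0,-1,0,0,0,0,0,0]}}

```text
t: 4.1
eef_pos: [0.4782, -0.2043, 0.0942]
tool_rot: [0.0, 1.0, -0.001, 0.0]
contact_force: [-7.0, 3.2, 21.0]
gripper_width: -0.002
```

Call:
{"fn": "drive_tool", "kwargs": {"series": [-1,0,0,-8,0,0,0,-1,17.5,4,0,0,0,0,-1,17.5,4,0,0,0,0,-1,0,0,4,0,0,0,-1,0,0,2,0,0,0,-1,0,0,0.5,0,0,0,-1,0,0,0,0,0,0]}}

```text
t: 4.97
eef_pos: [0.5123, -0.2121, 0.0943]
tool_rot: [-0.0, 1.0, -0.001, -0.0]
contact_force: [-1.1, 1.0, 7.1]
gripper_width: -0.001
```

Call:
{"fn": "drive_tool", "kwargs": {"series": [-1,0,0,-25,0,0,0,-1,40,-29,0,0,0,0,-1,40,-29,0,0,0,0,-1,40,-29,0,0,0,0,-1,0,0,20,0,0,0,-1,0,0,2,0,0,0,-1,0,0,0,0,0,0]}}

```text
t: 5.85
eef_pos: [0.6316, -0.127, 0.0964]
tool_rot: [0.0, 1.0, -0.002, -0.001]
contact_force: [-0.5, -0.1, -0.8]
gripper_width: -0.003
```

Call:
{"fn": "drive_tool", "kwargs": {"series": [-1,0,0,1,0,0,0,-1,0,0,0,0,0,0]}}

```text
t: 6.1
eef_pos: [0.633, -0.1261, 0.0963]
tool_rot: [0.0, 1.0, -0.001, 0.0]
contact_force: [0.1, 0.1, 0.0]
gripper_width: 0.005
```

Call:
{"fn": "drive_tool", "kwargs": {"series": [-1,0,0,1,0,0,0,-1,0,0,0,0,0,0]}}

```text
t: 6.35
eef_pos: [0.6331, -0.1255, 0.0948]
tool_rot: [0.0, 1.0, -0.001, 0.0]
contact_force: [-0.5, 0.1, 0.0]
gripper_width: -0.002
```

Call:
{"fn": "drive_tool", "kwargs": {"series": [-1,0,0,1,0,0,0,-1,0,0,0,0,0,0]}}

```text
t: 6.6
eef_pos: [0.6333, -0.1254, 0.094]
tool_rot: [0.0, 1.0, -0.001, 0.0]
contact_force: [-1.0, 0.1, 2.2]
gripper_width: -0.001
```

Call:
{"fn": "drive_tool", "kwargs": {"series": [-1,0,0,-8,0,0,0,-1,18,0,0,0,0,0,-1,18,0,0,0,0,0,-1,0,0,6,0,0,0,-1,0,0,2,0,0,0,-1,0,0,0.4,0,0,0,-1,0,0,0,0,0,0]}}

```text
t: 7.48
eef_pos: [0.6687, -0.1256, 0.0934]
tool_rot: [0.0, 1.0, -0.001, -0.0]
contact_force: [0.4, 0.5, -0.4]
gripper_width: 0.005
```

Call:
{"fn": "drive_tool", "kwargs": {"series": [-1,0,0,1,0,0,0,-1,0,0,0,0,0,0]}}

```text
t: 7.72
eef_pos: [0.6691, -0.1256, 0.0925]
tool_rot: [0.0, 1.0, -0.001, 0.0]
contact_force: [-0.5, 0.5, -0.2]
gripper_width: 0.002
```

Call:
{"fn": "drive_tool", "kwargs": {"series": [-1,0,0,1,0,0,0,-1,0,0,0.5,0,0,0,-1,0,0,0,0,0,0]}}

```text
t: 8.1
eef_pos: [0.6693, -0.1255, 0.0914]
tool_rot: [0.0, 1.0, -0.001, 0.0]
contact_force: [-2.0, 0.1, 3.9]
gripper_width: 0.001
```

Run:
```python
from h import *
c=bot.read_camera("side");im=c["pixels"]
u,v=proj(c,[.6332,-.125,.071])[0];print(u,v,bot.get_obs()["contact_force"])
u,v=int(u),int(v);cv2.imwrite("pics/s2.png",cv2.resize(im[v-60:v+60,u-75:u+75],None,fx=5,fy=5,interpolation=cv2.INTER_CUBIC))
```

```text
311.0919972894326 170.17874353539287 [-1.43574462 -0.25573775  4.97709177]
```

View pics/s2.png

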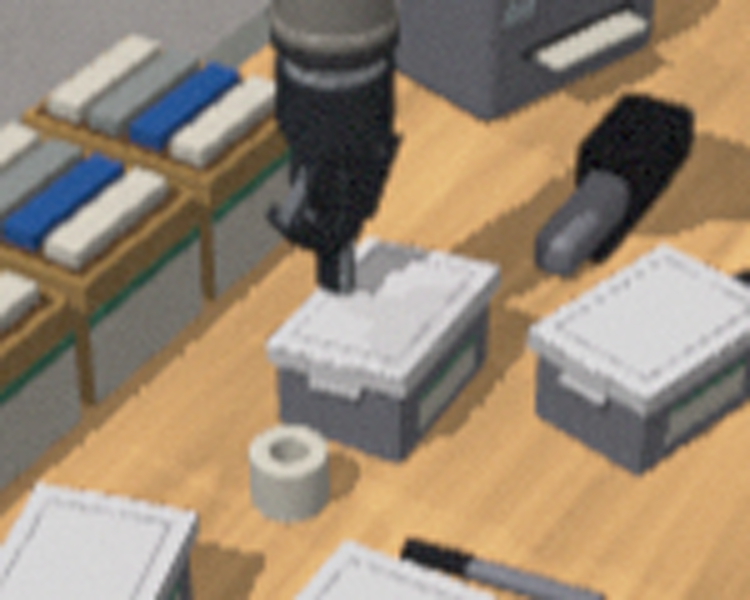

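The side view shows fingertips on the far long edge of the box at (385,345) in the crop. There was no force 2.6 mm below the level found at the centre, so this lid rocks. Pressing an end will confirm it.

Call:
{"fn": "drive_tool", "kwargs": {"series": [-1,0,0,-10,0,0,0,-1,-18,-25,0,0,0,0,-1,-19,-25,0,0,0,0,-1,0,0,4,0,0,0,-1,0,0,2,0,0,0,-1,0,0,0,0,0,0]}}

```text
t: 8.9
eef_pos: [0.6326, -0.0767, 0.0948]
tool_rot: [0.0, 1.0, -0.001, 0.0]
contact_force: [0.4, -0.9, -0.5]
gripper_width: -0.001
```

Call:
{"fn": "drive_tool", "kwargs": {"series": [-1,0,0,0.6,0,0,0,-1,0,0,0,0,0,0]}}

```text
t: 9.15
eef_pos: [0.6324, -0.0759, 0.0943]
tool_rot: [0.0, 1.0, -0.001, 0.0]
contact_force: [-0.9, -1.1, 0.2]
gripper_width: 0.0
```

Call:
{"fn": "drive_tool", "kwargs": {"series": [-1,0,0,0.5,0,0,0,-1,0,0,0,0,0,0]}}

```text
t: 9.4
eef_pos: [0.6324, -0.0757, 0.094]
tool_rot: [0.0, 1.0, -0.001, 0.0]
contact_force: [0.3, -0.4, 1.8]
gripper_width: 0.002
```

Contact comes at 0.094 m again, level with the centre, so the lid is confirmed loose. Now I'll press this end home.

Call:
{"fn": "drive_tool", "kwargs": {"series": [-1,0,0,0.5,0,0,0,-1,0,0,0,0,0,0]}}

```text
t: 9.65
eef_pos: [0.6324, -0.0757, 0.0939]
tool_rot: [0.0, 1.0, -0.001, 0.0]
contact_force: [-1.6, -0.6, 5.1]
gripper_width: -0.003
```

Call:
{"fn": "drive_tool", "kwargs": {"series": [-1,0,0,0.5,0,0,0,-1,0,0,0,0,0,0]}}

```text
t: 9.9
eef_pos: [0.6324, -0.0757, 0.0937]
tool_rot: [0.0, 1.0, -0.001, 0.0]
contact_force: [-3.2, -0.3, 7.8]
gripper_width: 0.005
```

Call:
{"fn": "drive_tool", "kwargs": {"series": [-1,0,0,0.5,0,0,0,-1,0,0,0,0,0,0]}}

```text
t: 10.15
eef_pos: [0.6325, -0.0757, 0.0934]
tool_rot: [0.0, 1.0, -0.001, 0.0]
contact_force: [-2.7, -1.5, 8.2]
gripper_width: 0.001
```

Call:
{"fn": "drive_tool", "kwargs": {"series": [-1,0,0,0.7,0,0,0,-1,0,0,0,0,0,0]}}

```text
t: 10.4
eef_pos: [0.6325, -0.0757, 0.0927]
tool_rot: [0.0, 1.0, -0.001, 0.0]
contact_force: [-2.2, -0.8, 9.5]
gripper_width: -0.0
```

Call:
{"fn": "drive_tool", "kwargs": {"series": [-1,0,0,0.7,0,0,0,-1,0,0,0,0,0,0]}}

```text
t: 10.65
eef_pos: [0.6325, -0.0757, 0.092]
tool_rot: [0.0, 1.0, -0.001, 0.0]
contact_force: [-3.4, 0.1, 8.3]
gripper_width: 0.004
```

Call:
{"fn": "drive_tool", "kwargs": {"series": [-1,0,0,0.7,0,0,0,-1,0,0,0,0,0,0]}}

```text
t: 10.9
eef_pos: [0.6325, -0.0757, 0.0913]
tool_rot: [0.0, 1.0, -0.001, 0.0]
contact_force: [-3.0, -1.2, 9.0]
gripper_width: -0.001
```

Call:
{"fn": "drive_tool", "kwargs": {"series": [-1,0,0,0.7,0,0,0,-1,0,0,0,0,0,0]}}

```text
t: 11.15
eef_pos: [0.6325, -0.0756, 0.0907]
tool_rot: [0.0, 1.0, -0.001, 0.0]
contact_force: [-3.0, -0.4, 9.9]
gripper_width: -0.001
```

Call:
{"fn": "drive_tool", "kwargs": {"series": [-1,0,0,0.7,0,0,0,-1,0,0,0,0,0,0]}}

```text
t: 11.4
eef_pos: [0.6325, -0.0757, 0.0904]
tool_rot: [0.0, 1.0, -0.001, 0.0]
contact_force: [-4.4, -0.3, 12.2]
gripper_width: 0.002
```

Call:
{"fn": "drive_tool", "kwargs": {"series": [-1,0,0,0.6,0,0,0,-1,0,0,0,0,0,0]}}

```text
t: 11.65
eef_pos: [0.6325, -0.0757, 0.0904]
tool_rot: [0.0, 1.0, -0.001, 0.0]
contact_force: [-6.3, -1.4, 16.6]
gripper_width: -0.0
```

Call:
{"fn": "drive_tool", "kwargs": {"series": [-1,0,0,0.6,0,0,0,-1,0,0,0,0,0,0]}}

```text
t: 11.9
eef_pos: [0.6325, -0.0757, 0.0903]
tool_rot: [0.0, 1.0, -0.001, 0.0]
contact_force: [-7.4, -0.4, 20.8]
gripper_width: -0.005
```

Call:
{"fn": "drive_tool", "kwargs": {"series": [-1,0,0,-14,0,0,0,-1,0,33,0,0,0,0,-1,0,33,0,0,0,0,-1,1,33,0,0,0,0,-1,0,0,6,0,0,0,-1,0,0,2,0,0,0,-1,0,0,0,0,0,0]}}

```text
t: 12.78
eef_pos: [0.6333, -0.1735, 0.0938]
tool_rot: [-0.0, 1.0, -0.0, 0.0]
contact_force: [-0.7, -1.1, 1.2]
gripper_width: 0.001
```

Call:
{"fn": "drive_tool", "kwargs": {"series": [-1,0,0,0.5,0,0,0,-1,0,0,0,0,0,0,-1,0,0,0.5,0,0,0,-1,0,0,0,0,0,0]}}

```text
t: 13.28
eef_pos: [0.6334, -0.1733, 0.0935]
tool_rot: [-0.0, 1.0, 0.0, 0.0]
contact_force: [-2.6, -1.8, 7.5]
gripper_width: -0.001
```

Call:
{"fn": "drive_tool", "kwargs": {"series": [-1,0,0,0.5,0,0,0,-1,0,0,0,0,0,0,-1,0,0,0.5,0,0,0,-1,0,0,0,0,0,0]}}

```text
t: 13.78
eef_pos: [0.6334, -0.1734, 0.0926]
tool_rot: [-0.0, 1.0, 0.0, 0.0]
contact_force: [-3.0, -0.8, 8.4]
gripper_width: 0.0
```

Call:
{"fn": "drive_tool", "kwargs": {"series": [-1,0,0,0.5,0,0,0,-1,0,0,0,0,0,0,-1,0,0,0.5,0,0,0,-1,0,0,0,0,0,0]}}

```text
t: 14.28
eef_pos: [0.6334, -0.1734, 0.0916]
tool_rot: [-0.0, 1.0, 0.0, 0.0]
contact_force: [-3.0, -0.1, 8.6]
gripper_width: 0.002
```

Call:
{"fn": "drive_tool", "kwargs": {"series": [-1,0,0,0.5,0,0,0,-1,0,0,0,0,0,0,-1,0,0,0.5,0,0,0,-1,0,0,0,0,0,0]}}

```text
t: 14.78
eef_pos: [0.6334, -0.1734, 0.0906]
tool_rot: [-0.0, 1.0, 0.0, 0.0]
contact_force: [-3.5, -0.1, 8.4]
gripper_width: -0.002
```

Call:
{"fn": "drive_tool", "kwargs": {"series": [-1,0,0,0.5,0,0,0,-1,0,0,0,0,0,0,-1,0,0,0.5,0,0,0,-1,0,0,0,0,0,0]}}

```text
t: 15.28
eef_pos: [0.6334, -0.1734, 0.09]
tool_rot: [-0.0, 1.0, -0.0, 0.0]
contact_force: [-3.5, -0.7, 12.2]
gripper_width: -0.004
```

Call:
{"fn": "drive_tool", "kwargs": {"series": [-1,0,0,0.5,0,0,0,-1,0,0,0,0,0,0,-1,0,0,0.5,0,0,0,-1,0,0,0,0,0,0]}}

```text
t: 15.78
eef_pos: [0.6335, -0.1735, 0.0899]
tool_rot: [-0.0, 1.0, -0.0, 0.0]
contact_force: [-7.6, -0.1, 18.3]
gripper_width: 0.003
```

Both ends bottomed out at 0.090 m. I'll re-check the first end and a long edge, then hold at the centre.

Call:
{"fn": "drive_tool", "kwargs": {"series": [-1,0,0,-10,0,0,0,-1,0,-33,0,0,0,0,-1,0,-33,0,0,0,0,-1,-1,-33,0,0,0,0,-1,0,0,6,0,0,0,-1,0,0,2,0,0,0,-1,0,0,0.6,0,0,0,-1,0,0,0,0,0,0]}}

```text
t: 16.77
eef_pos: [0.6326, -0.0743, 0.09]
tool_rot: [-0.001, 1.0, -0.001, 0.0]
contact_force: [-2.3, 5.2, 7.8]
gripper_width: 0.0
```

Call:
{"fn": "drive_tool", "kwargs": {"series": [-1,0,0,-8,0,0,0,-1,18,25,0,0,0,0,-1,18,25,0,0,0,0,-1,0,0,6,0,0,0,-1,0,0,2,0,0,0,-1,0,0,0,0,0,0]}}

```text
t: 17.52
eef_pos: [0.6684, -0.1276, 0.09]
tool_rot: [0.001, 1.0, -0.001, 0.001]
contact_force: [0.5, -3.7, 4.8]
gripper_width: -0.001
```

Call:
{"fn": "drive_tool", "kwargs": {"series": [-1,0,0,-8,0,0,0,-1,-18,-1,0,0,0,0,-1,-18,0,0,0,0,0,-1,0,0,0,0,0,0,-1,0,0,6,0,0,0,-1,0,0,2,0,0,0,-1,0,0,0.5,0,0,0,-1,0,0,0,0,0,0,-1,0,0,0,0,0,0]}}

```text
t: 18.65
eef_pos: [0.633, -0.124, 0.0899]
tool_rot: [-0.0, 1.0, -0.0, 0.0]
contact_force: [-4.9, 0.8, 13.6]
gripper_width: 0.001
```

Run:
```python
from h import *
c=bot.read_camera("side");im=c["pixels"]
print(bot.get_obs()["contact_force"],bot.get_obs()["eef_pos"])
cv2.imwrite("pics/s3.png",cv2.resize(im[110:290,200:440],None,fx=3.2,fy=3.2,interpolation=cv2.INTER_CUBIC))
```

```text
[-4.86077002e+00  2.24732825e-03  1.38536337e+01] [ 0.63298856 -0.12407384  0.08994742]
```

View pics/s3.png

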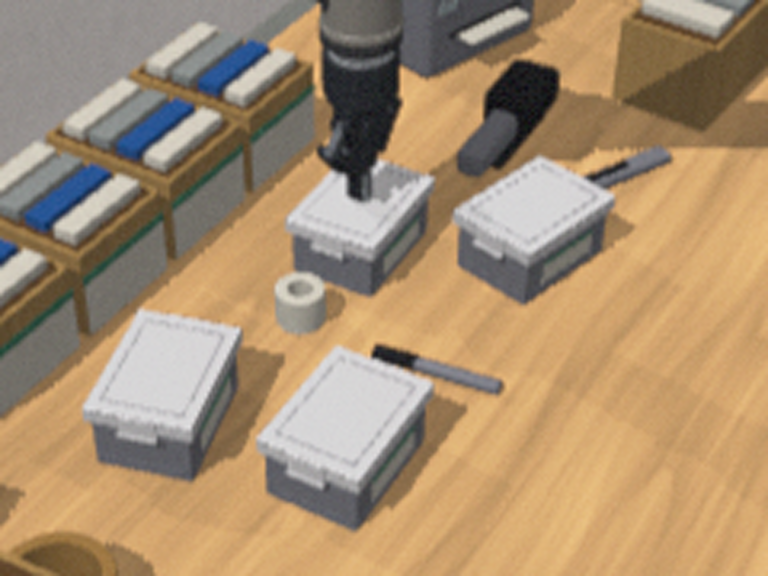

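The crop shows the fingertips on the middle of the snapped lid at (358,195). All four lids are on, and the label roll (300,300) and marker (435,370) are still in place. Force is steady at 14 N, so I'm handing in.

```bash
python3 -c "
from station import bot
print(bot.hand_in())"
```

```text
the job is handed in; nothing more can be done
None
```

The loose lid was the one farther from the robot on the right, at about (0.633, -0.124). Both its short ends are now snapped home, and the fingertips are still holding it down at its centre with about 14 N. I handed the job in with the clock at about 19 s of the 48 s.

- **Finding it:** I pressed the nearer right-hand lid first, and it was equally stiff at its centre and its long edge. On the farther right-hand lid the long edge gave way about 2.6 mm below the level of its centre with no force I could measure. Since only one lid could be loose, I did not press the two left-hand lids.
- **Snapping it:** Each end gave way at about 8 to 10 N and dropped 3.6 to 3.9 mm. I then pressed each end on to about 20 N.
- **Last checks:** The first end, a long edge and the centre of the lid all read the same tool height of 0.090 m, stiff and with no rocking. The final side view shows all four lids on their boxes and nothing visibly moved. The tape roll was only partly in that picture and the stapler was out of it.
- **Departures:** My first test press, on the nearer right-hand lid, reached 21 N at its centre, more than I meant. That lid did not move. The 14 N hold includes about 5 N sideways.

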